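# Put the washed boards away by size

## Task

Put the four washed wooden boards from the dish drainer away in the pale wooden rack with wire dividers, one to a slot, so that together with the largest and the smallest board, which already stand in the end slots, all six step down evenly in size along the rack from the largest to the smallest. Lower each board right down onto the base of its slot, about centred across the rack, without dropping it, and leave the two end boards where they are and the things behind undisturbed.

Things in the scene. Friction and masses are not known exactly. Their poses are not given: they have to be found in the camera images.
- rack: Fixed rack: pale wood base 204 mm (x) by 362 mm (y), its top 14 mm above the worktop; steel wire dividers (tops 55 mm above the worktop, within 45 mm of the line x = 0) make six slots in a row along y, at y = 140, 84, 28, -28, -84, -140 mm, 30 mm wide at the mouth, 16 at the base. A board stands on edge, its x along the rack's, and may lean 10 degrees. Origin: centre of underside.
- drainer: Dish drainer, fixed: grey plastic tray 240 mm (x) by 242 mm (y), rim 16 mm high, floor 6 mm above the worktop, with four pairs of upright steel wire hoops, tops 43 mm above the worktop, that hold one board each on edge, at y = 93, 31, -31 and -93 mm, x = 0. Origin: centre of underside.
- board_1: Brown wooden board with dark end strips, 236 mm long, 136 mm high, 12 mm thick, 0.25 kg, 20 percent less to 30 more; the largest; stands already in one end slot of the rack and stays there. Stands on its long edge; origin: centre of the lower edge; x along its length, y through its thickness, z up.
- board_2: Brown wooden board with dark end strips, 212 mm long, 124 mm high, 12 mm thick, 0.20 kg, 20 percent less to 30 more; number 2 of the six in size; at the start it stands in one of the drainer's slots. Stands on its long edge; origin: centre of the lower edge; x along its length, y through its thickness, z up.
- board_3: Brown wooden board with dark end strips, 188 mm long, 112 mm high, 12 mm thick, 0.16 kg, 20 percent less to 30 more; number 3 of the six in size; at the start it stands in one of the drainer's slots. Stands on its long edge; origin: centre of the lower edge; x along its length, y through its thickness, z up.
- board_4: Brown wooden board with dark end strips, 164 mm long, 100 mm high, 12 mm thick, 0.13 kg, 20 percent less to 30 more; number 4 of the six in size; at the start it stands in one of the drainer's slots. Stands on its long edge; origin: centre of the lower edge; x along its length, y through its thickness, z up.
- board_5: Brown wooden board with dark end strips, 140 mm long, 88 mm high, 12 mm thick, 0.09 kg, 20 percent less to 30 more; number 5 of the six in size; at the start it stands in one of the drainer's slots. Stands on its long edge; origin: centre of the lower edge; x along its length, y through its thickness, z up.
- board_6: Brown wooden board with dark end strips, 116 mm long, 76 mm high, 12 mm thick, 0.07 kg, 20 percent less to 30 more; the smallest; stands already in the other end slot of the rack and stays there. Stands on its long edge; origin: centre of the lower edge; x along its length, y through its thickness, z up.
- mug_a: Bystander: white dotted mug, 93 mm high, behind the work. Origin: centre of the underside.
- egg_timer: Bystander: red and white egg timer, 57 mm high, behind the work. Origin: centre of the underside.

How it is judged:
By the outcome, as a careful person would: the job done as asked, in the order asked, and still so for the second after the job is handed in, with the robot touching nothing.
It also fails if it takes over 115 s, if anything falls off the work surface, if the arm or the gripper's body presses on something with over 40 N, if the wrist force passes 120 N, or if a joint passes its speed limit or range.

## Robot

A 6-joint arm with a two-finger parallel gripper is mounted at the origin on a cart in front of the work surface, level with it; the furniture and walls round the work are solid. World frame = base frame: x ahead of the robot, y to its left, z up, the work surface at z = 0. Lengths are in m, angles in rad, forces in N, time in s.
With the tool pointing down it reaches from about 0.35 to 0.775 m from the base axis. Payload 7.3 kg.
Tool frame: the origin (TCP) lies midway between the tips of the shut fingers; the grasp point (between the pads) lies 19 mm behind it; z points along the fingers, y is the line along which they close (so a half turn about z gives the same grasp; the last joint's range is limited). The gripper opens to 92 mm and grips with 3 to 60 N. Pads are 19 mm wide; open, the fingers measure 130 mm over their backs; the gripper's body (75 mm by 190 mm) begins 47 mm behind the grasp point.
Start: joints at [-1.454, 0.342, 1.524, -0, 1.275, -0.146], TCP at [0.136, -0.507, 0.201] pointing down, gripper open.
Joint ranges: [-2.53, 2.53], [-0.77, 2.02], [0.04, 2.7], [-1, 4.14], [0.28, 2.66], [-3.11, 3.11]. Speed limits (rad/s): [2.57, 2.57, 3.14, 3.14, 3.14, 3.14].

## Interface

Orientations are given as [roll, pitch, yaw] about the fixed x, y, z axes, in that order (R = Rz(yaw) Ry(pitch) Rx(roll)).
In Python, from cell import monitor, vision, workorder gives the robot as it stands.
- The arm moves only by the tool move_arm, never from a script. Its argument "rows" is a list of rows, each a list of 5 numbers: the shift along the world's x, y, z in mm, then the turn about the world's z in rad, then the closure, from -1 (fully open) to 1 (shut). A call has 1 to 12 rows; each row shifts and turns the commanded pose from where the row before left it; what a row does not reach is not made up. A row lasts 1/10 s, in which the tool goes at most 50 mm and 8.59 degrees, less where a joint would pass 70% of its speed; a pose out of reach is approached as far as the arm can. A call is refused whole if a number of a shift passes 50 or a number of a turn 0.15, either way. A call with a gripper value outside its range is refused whole. The fingers move at their own pace and stop on an object; "newtons" is the grip in N (left out, the last holds). Time passes only in rows, so rows that do not move let the fingers close. It gives the time, the measured TCP pose, the force, the opening and the grip force at its end, in the units of the state.
- monitor.observe(): the state, without advancing time (a new reading comes with each control period).
- vision.read_camera(name): name is "scene" or "side" or "wrist"; returns the picture (384x512x3 uint8, red, green, blue); there is no depth.
- vision.get_calibration(name): a dict with "K" (3x3 intrinsics, pixels), "T" (4x4, takes a point from camera to world coordinates); the wrist camera has in their place "mount" (4x4, takes a point from camera to tool coordinates, whose origin is the TCP and whose axes are the flange's). Camera axes: x right, y up, looking along -z (the intrinsics and any distortion apply to the point x, -y, -z); pixel columns grow to the right and rows downward; lengths in m; the calibration is good to about 2 mm. The wrist camera is an equidistant fisheye: a pixel r from the principal point sees the ray r / f radians off the axis. A picture is of the moment at which its call begins: read the wrist's pose just before it. get_calibration takes no time and is no camera call.
- workorder.hand_in(): hands the job in; it is judged then, once.
The state is a dict: "time": time; "qpos": joint angles; "qvel": joint speeds; "joint_efforts": joint torques, N m; "tool_pos": TCP position; "tool_rot": TCP orientation; "contact_force": force on the tool from outside, world axes, zero at the start; "torque": the same for the moment, N m; "opening": finger opening in m; "grip_force": force on a finger pad.
Only numpy, scipy, OpenCV 4.12 (cv2) and the standard library are available. Lean on these libraries where they do the work, as an engineer would, in place of code of your own. Each camera call takes 0.05 s, during which the arm holds its last target. There are 200 camera calls.

## Working session

There is one attempt and no reset: what is moved stays moved. The work goes in short steps, Python scripts to look and compute and a tool call to move; the robot and the scene stay as the last step left them, time stands still between calls to the robot, and variables do not carry over. Pictures are saved under pics/ and viewed, at most 14 in all, crops included, and the job is handed in when it is done.

Besides the shell and the picture viewer there is one more tool, called after "Emit:" as name(argument=value, ...) on one line, values as JSON. move_arm: Moves the arm, as the interface text tells. Its arguments: {"type":"object","properties":{"rows":{"type":"array","items":{"type":"array","items":{"type":"number"}}},"newtons":{"type":"number"}},"required":["rows"]}

```bash
mkdir -p pics; python3 - <<'E'
from cell import monitor, vision
import cv2,numpy as np
for n in("scene","side"):
    im=vision.read_camera(n); cv2.imwrite(f"pics/{n}0.png",im[:,:,::-1]); c=vision.get_calibration(n); print(n,{k:np.round(v,3).tolist() if not isinstance(v,str) else v for k,v in c.items()})
print({k:np.round(v,3).tolist() for k,v in vision.get_calibration("wrist").items()})
s=monitor.observe();print(s)
E
```

```text
scene {'K': [[489.729, 0.0, 261.813], [0.0, 489.729, 193.065], [0.0, 0.0, 1.0]], 'T': [[-0.763, 0.51, -0.397, 0.106], [-0.646, -0.589, 0.485, 0.561], [0.014, 0.627, 0.779, 1.067], [0.0, 0.0, 0.0, 1.0]]}
side {'K': [[351.65, 0.0, 259.767], [0.0, 351.65, 194.254], [0.0, 0.0, 1.0]], 'T': [[-1.0, -0.009, -0.003, 0.624], [0.004, -0.648, 0.761, 0.588], [-0.009, 0.761, 0.648, 0.634], [0.0, 0.0, 0.0, 1.0]]}
{'K': [[297.319, 0.0, 255.444], [0.0, 297.319, 193.643], [0.0, 0.0, 1.0]], 'mount': [[0.0, 0.967, 0.256, 0.069], [1.0, -0.0, -0.001, 0.001], [-0.001, 0.256, -0.967, -0.184], [0.0, 0.0, 0.0, 1.0]]}
{'time': 0.1, 'qpos': array([-1.45400178e+00,  3.42620845e-01,  1.52487437e+00, -5.06167674e-06,
        1.27540192e+00, -1.46026639e-01]), 'qvel': array([ 0.00138934, -0.0037611 , -0.00291136, -0.00116698,  0.00213969,
        0.00012446]), 'joint_efforts': array([ 2.36528424e-03, -4.32004130e+01, -2.44694477e+01,  7.19445013e-02,
        5.26163634e-02, -5.50047832e-05]), 'tool_pos': array([ 0.13636015, -0.50659265,  0.19994764]), 'tool_rot': array([-3.14030135e+00, -1.85023290e-04,  2.62822542e-01]), 'contact_force': array([-0.32504949, -0.46382754,  0.06670572]), 'torque': array([ 0.00090184, -0.04645805, -0.01619351]), 'grip_force': 0.0, 'opening': 0.09164031430554388}
```

View pics/scene0.png

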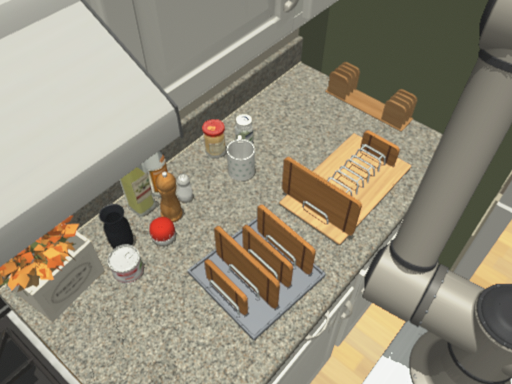

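View pics/side0.png

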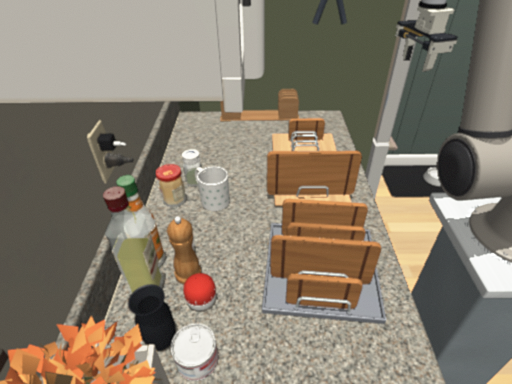

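The scene picture shows the drainer around (255,275) and the rack around (345,185). The largest board stands in the rack's near (+y) end slot and the smallest in the far one. The drainer boards, from +y, look like small, big, smaller and medium. I'll enlarge both pictures to get corners.

```bash
python3 - <<'E'
import cv2
a=cv2.imread("pics/scene0.png")[120:340,180:420]; cv2.imwrite("pics/c1.png",cv2.resize(a,None,fx=2.7,fy=2.7,interpolation=cv2.INTER_CUBIC))
a=cv2.imread("pics/side0.png")[100:325,220:400]; cv2.imwrite("pics/c2.png",cv2.resize(a,None,fx=2.6,fy=2.6,interpolation=cv2.INTER_CUBIC))
E
```

```text
(no output)
```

View pics/c1.png

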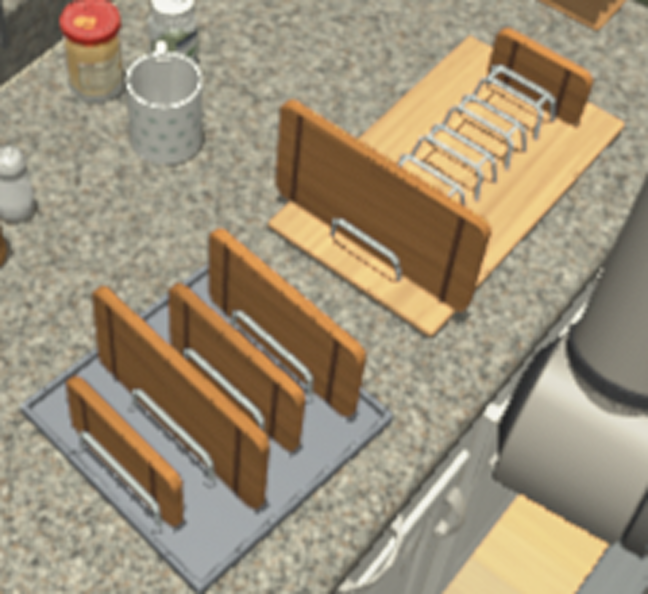

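View pics/c2.png

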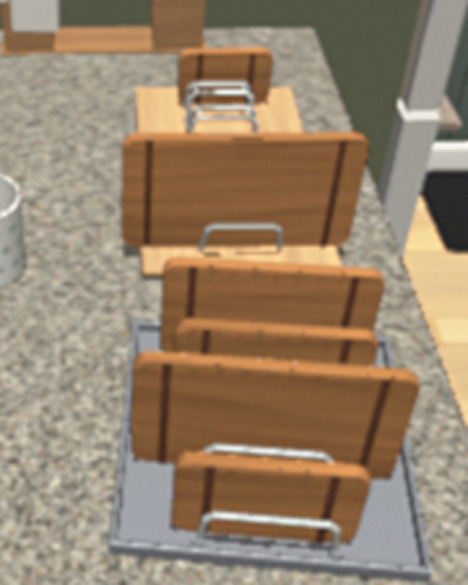

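The crops show the rack corners at c1 (472,38), (623,125), (434,333) and (268,225), and the drainer corners at (24,408), (203,590) and (391,416). The drainer boards' top edges run from (75,383)-(180,490) to (218,236)-(360,357).

```bash
cat > h.py <<'E'
import numpy as np
from cell import vision
def px2w(n,u,v,z):
    c=vision.get_calibration(n);K=np.array(c["K"]);T=np.array(c["T"])
    d=T[:3,:3]@np.array([(u-K[0,2])/K[0,0],-(v-K[1,2])/K[1,1],-1]);o=T[:3,3]
    return (o+d*(z-o[2])/d[2])[:2]
E
python3 - <<'E'
from h import *
S=lambda u,v,z:px2w("scene",180+u/2.7,120+v/2.7,z)
D=lambda u,v,z:px2w("side",220+u/2.6,100+v/2.6,z)
def seg(f,name,a,b,z):
    p,q=f(*a,z),f(*b,z);d=p-q;print(name,"len",round(np.hypot(*d)*1e3),"mid",np.round((p+q)*500),"ang",round(np.degrees(np.arctan2(d[1],d[0])),1))
R=[S(*p,.014) for p in((472,38),(623,125),(434,333),(268,225))];print("rack",np.round(np.array(R)*1e3).tolist(),np.round(np.mean(R,0)*1e3))
seg(S,"r far",(472,38),(623,125),.014);seg(S,"r near",(268,225),(434,333),.014);seg(S,"rack right",(434,333),(623,125),.014)
seg(S,"d near",(24,408),(203,590),.016);seg(S,"d right",(203,590),(391,416),.016);seg(S,"d diag",(24,408),(391,416),.016)
for n,a,b,z in(("b5",(75,383),(180,490),.094),("b2",(103,292),(262,440),.130),("b4",(178,290),(299,397),.106),("b3",(218,236),(360,357),.118),("b1",(290,106),(484,230),.15),("b6",(505,34),(587,76),.09)): seg(S,n,a,b,z)
print("side")
for n,a,b,z in(("b5",(176,458),(367,472),.094),("b2",(133,360),(418,377),.130),("b4",(178,326),(376,339),.106),("b3",(164,263),(381,275),.118),("b1",(124,138),(366,142),.15),("b6",(180,51),(271,52),.09),("rfar",(136,89),(297,89),.014),("d near",(110,545),(428,570),.016)): seg(D,n,a,b,z)
E
```

```text
rack [[576.0, -460.0], [379.0, -455.0], [383.0, -102.0], [583.0, -99.0]] [ 480. -279.]
r far len 197 mid [ 478. -457.] ang -1.4
r near len 200 mid [ 483. -101.] ang 0.8
rack right len 353 mid [ 381. -278.] ang 89.5
d near len 235 mid [500. 220.] ang -5.8
d right len 235 mid [372. 115.] ang 84.5
d diag len 331 mid [489. 103.] ang 39.3
b5 len 134 mid [498. 198.] ang -6.9
b2 len 195 mid [495. 133.] ang -6.2
b4 len 149 mid [482.  74.] ang -5.9
b3 len 174 mid [475.  15.] ang -6.3
b1 len 220 mid [ 485. -136.] ang -1.1
b6 len 98 mid [ 471. -416.] ang 1.9
side
b5 len 134 mid [508. 195.] ang -5.7
b2 len 207 mid [502. 137.] ang -5.3
b4 len 157 mid [488.  77.] ang -6.0
b3 len 181 mid [484.  14.] ang -5.6
b1 len 227 mid [ 492. -132.] ang -2.7
b6 len 111 mid [ 476. -414.] ang -2.5
rfar len 210 mid [ 478. -453.] ang -1.1
d near len 234 mid [506. 221.] ang -5.5
```

Emit:
move_arm(rows=[[40, 28, 20, -0.035, 0.2], [40, 28, 20, -0.035, 0.2], [40, 28, 20, -0.035, 0.2], [40, 28, 20, -0.035, 0.2], [40, 28, 10, -0.035, 0.2], [40, 28, 10, -0.035, 0.2], [40, 28, 0, -0.035, 0.2], [40, 28, 0, -0.032, 0.2], [20, 10, 0, 0, 0.2], [0, 0, 0, 0, 0.2], [0, 0, 0, 0, 0.2]])

```text
time: 1.2
tool_pos: [0.4678, -0.2787, 0.2958]
tool_rot: [-3.141, 0.001, -0.013]
contact_force: [-0.3, -0.1, -0.4]
opening: 0.0369
grip_force: 0.0
```

```bash
cat >> h.py <<'E'
from cell import monitor
import cv2
from scipy.spatial.transform import Rotation as Ro
def wshot(fn):
    s=monitor.observe();im=vision.read_camera("wrist");cv2.imwrite(fn,cv2.resize(im[:,:,::-1],None,fx=1.5,fy=1.5,interpolation=cv2.INTER_CUBIC))
    np.savez(fn+".npz",p=s["tool_pos"],r=s["tool_rot"]);print(s["time"],s["tool_pos"],s["tool_rot"],s["opening"])
def w2w(fn,u,v,z):   # u,v in 1.5x image
    s=np.load(fn+".npz");c=vision.get_calibration("wrist");K=np.array(c["K"]);M=np.array(c["mount"])
    a=np.array([u/1.5-K[0,2],v/1.5-K[1,2]]);r=np.hypot(*a);t=r/K[0,0];e=a/r*np.sin(t)
    R=Ro.from_euler("xyz",s["r"]).as_matrix();d=R@M[:3,:3]@np.array([e[0],-e[1],-np.cos(t)]);o=s["p"]+R@M[:3,3]
    return (o+d*(z-o[2])/d[2])[:2]
E
python3 -c "
from h import *
wshot('pics/w1.png')"
```

```text
1.2 [ 0.46775214 -0.27870317  0.29575666] [-3.14129587e+00  1.41611454e-03 -1.30640526e-02] 0.03689230012205884
```

View pics/w1.png

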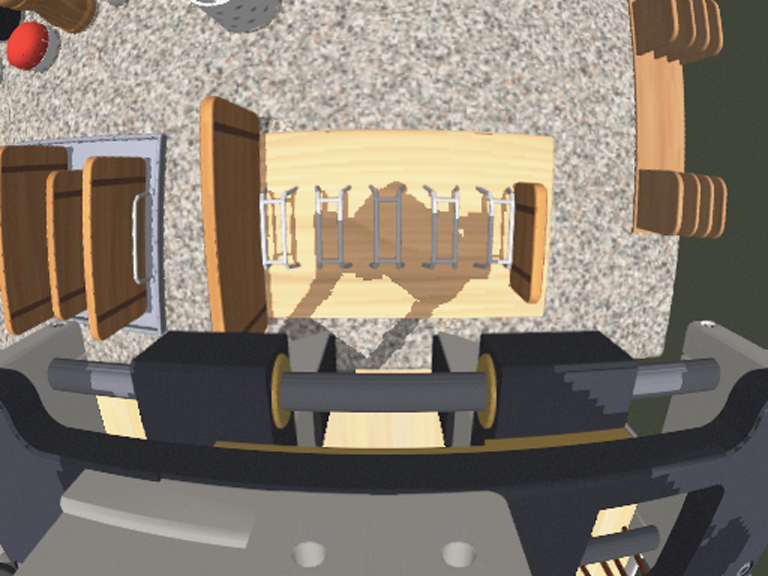

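The wrist view shows the rack with its central divider's bars at columns 375 and 400 (rows 188-268). The right-hand base corners are at (553,140) and (545,317), and board_6's top edge is at column ~540.

```bash
python3 - <<'E'
from h import *
f='pics/w1.png'
for n,u,v,z in(("div3 up",387,188,.053),("div3 lo",388,267,.053),("baseFR",553,140,.014),("baseNR",545,317,.014),("far edge mid",400,131,.014),("near edge mid",400,316,.014),("b6 top far",538,186,.09),("b6 top near",533,300,.09),("b1 top far",207,100,.15),("d2a",319,228,.053),("d2b",341,228,.053),("d4a",436,228,.053),("d4b",456,228,.053),("b3 top far",88,162,.118),("b3 near",96,334,.118),("b4 far",51,175,.106),("b4 near",57,315,.106)):
    print(n,np.round(w2w(f,u,v,z)*1e3))
E
```

```text
div3 up [ 524. -284.]
div3 lo [ 447. -284.]
baseFR [ 579. -464.]
baseNR [ 379. -465.]
far edge mid [ 583. -299.]
near edge mid [ 384. -297.]
b6 top far [ 529. -420.]
b6 top near [ 422. -421.]
b1 top far [ 602. -147.]
d2a [ 487. -218.]
d2b [ 487. -239.]
d4a [ 485. -331.]
d4b [ 485. -351.]
b3 top far [569.  -5.]
b3 near [399.  12.]
b4 far [564.  57.]
b4 near [415.  75.]
```

Emit:
move_arm(rows=[[2, 46, 0, -0.0097, 0.2], [2, 46, 0, -0.0097, 0.2], [2, 46, 0, -0.0097, 0.2], [2, 46, 0, -0.0097, 0.2], [2, 46, 0, -0.0097, 0.2], [2, 46, 0, -0.0097, 0.2], [2, 46, 0, -0.0097, 0.2], [2, 46, 0, -0.0097, 0.2], [4, 45, 0, -0.0094, 0.2], [0, 0, 0, 0, 0.2], [0, 0, 0, 0, 0.2]])

```text
time: 2.35
tool_pos: [0.4877, 0.1335, 0.2963]
tool_rot: [3.141, 0.0, -0.101]
contact_force: [-0.9, 0.5, 0.3]
opening: 0.0369
grip_force: 0.0
```

```bash
python3 -c "
from h import *
wshot('pics/w2.png')"
```

```text
2.35 [0.48774012 0.13352711 0.29626376] [ 3.14077126e+00  2.77098855e-04 -1.00546564e-01] 0.03688738954939947
```

View pics/w2.png

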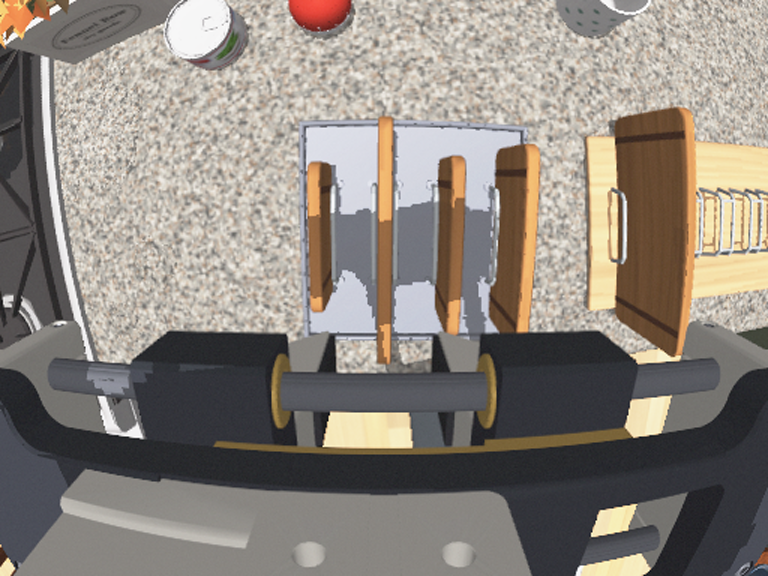

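The wrist view shows board_2 directly below at column ~386 (rows 117-362), board_5 at ~315, board_4 at ~457 and board_3 at ~531, so the tool yaw matches.

```bash
python3 - <<'E'
from h import *
f='pics/w2.png'
for n,a,b,z in(("b2",(385,117),(386,362),.130),("b5",(313,162),(316,309),.094),("b4",(459,157),(452,333),.106),("b3",(534,147),(527,350),.118),("b1",(689,109),(680,355),.15),("tray L",(303,123),(306,338),.016),("tray R",(526,130),(530,335),.016)):
    p,q=w2w(f,*a,z),w2w(f,*b,z);d=p-q;print(n,"len",round(np.hypot(*d)*1e3),"mid",np.round((p+q)*500),np.round(np.arctan2(d[1],d[0]),3))
E
```

```text
b2 len 202 mid [502. 129.] -0.095
b5 len 132 mid [509. 191.] -0.107
b4 len 155 mid [489.  69.] -0.109
b3 len 179 mid [482.   4.] -0.07
b1 len 227 mid [ 491. -144.] -0.016
tray L len 234 mid [505. 216.] -0.117
tray R len 230 mid [479. -28.] -0.022
```

Emit:
move_arm(rows=[[6, -1, -35, 0, 0.2], [6, -1, -45, 0, 0.2], [0, 0, -45, 0, 0.2], [0, 0, -40, 0, 0.2], [0, 0, -25, 0, 0.2], [0, 0, -11, 0, 0.2], [0, 0, 0, 0, 0.2], [0, 0, 0, 0, 1], [0, 0, 0, 0, 1], [0, 0, 0, 0, 1], [0, 0, 0, 0, 1], [0, 0, 0, 0, 1]], newtons=25)

```text
time: 3.6
tool_pos: [0.5006, 0.1323, 0.0964]
tool_rot: [-3.141, -0.002, -0.101]
contact_force: [-0.9, 0.4, 6.6]
opening: 0.0115
grip_force: 25.0
```

Emit:
move_arm(rows=[[0, 0, 10, 0, 1], [0, 0, 20, 0, 1], [0, 0, 30, 0, 1], [0, 0, 40, 0, 1], [0, 0, 40, 0, 1], [0, 0, 30, 0, 1], [-2, -20, 5, 0.01, 1], [-2, -40, 0, 0.015, 1], [-2, -45, 0, 0.015, 1], [-2, -45, 0, 0.015, 1], [-2, -45, 0, 0.015, 1], [-2, -45, 0, 0.016, 1]])

```text
time: 4.8
tool_pos: [0.4873, -0.1093, 0.2707]
tool_rot: [-3.141, 0.0, -0.014]
contact_force: [1.4, -0.0, -1.5]
opening: 0.0116
grip_force: 25.0
```

Emit:
move_arm(rows=[[-2, -45, 0, 0, 1], [-2, -30, 0, 0, 1], [0, -15, 0, 0, 1], [0, 0, 0, 0, 1], [0, 0, 0, 0, 1], [0, 0, 0, 0, 1]])

```text
time: 5.4
tool_pos: [0.4842, -0.1963, 0.2705]
tool_rot: [-3.141, 0.0, -0.014]
contact_force: [0.1, -0.3, -2.5]
opening: 0.0113
grip_force: 25.0
```

```bash
python3 -c "
from h import *
wshot('pics/w3.png')"
```

```text
5.4 [ 0.48417539 -0.19633851  0.27049853] [-3.14108436e+00  5.76698825e-05 -1.35106029e-02] 0.011312743547078638
```

View pics/w3.png

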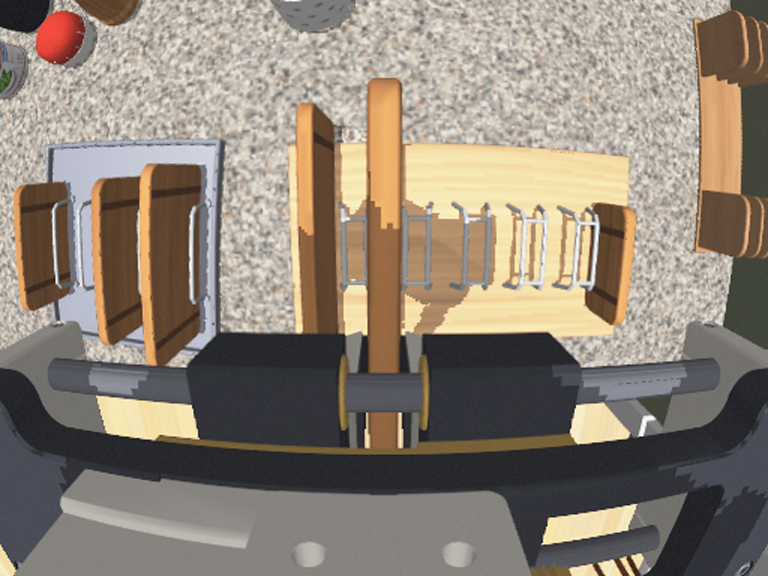

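The view shows the held board at column 385 and the slot between the divider bars at about 365 and 407, so its centre is ~2.5 mm towards -y of the board. I'll shift by that much and lower.

Emit:
move_arm(rows=[[0, -2, -30, 0, 1], [0, -0.5, -40, 0, 1], [0, 0, -40, 0, 1], [0, 0, -25, 0, 1], [0, 0, -15, 0, 1], [0, 0, -5, 0, 1], [0, 0, -4, 0, 1], [0, 0, -3, 0, 1], [0, 0, 0, 0, 1]])

```text
time: 6.35
tool_pos: [0.4844, -0.2003, 0.1089]
tool_rot: [3.141, -0.001, -0.015]
contact_force: [-0.6, -0.0, -1.5]
opening: 0.0113
grip_force: 25.0
```

Emit:
move_arm(rows=[[0, 0, -2, 0, 1], [0, 0, -1, 0, 1], [0, 0, -1, 0, 1], [0, 0, 0, 0, 1]])

```text
time: 6.75
tool_pos: [0.4841, -0.2004, 0.1044]
tool_rot: [3.141, -0.0, -0.015]
contact_force: [0.4, 0.6, -0.9]
opening: 0.0114
grip_force: 25.0
```

Emit:
move_arm(rows=[[0, 0, -1, 0, 1], [0, 0, -0.5, 0, 1], [0, 0, 0, 0, 1]])

```text
time: 7.05
tool_pos: [0.4841, -0.2009, 0.1043]
tool_rot: [3.14, -0.001, -0.015]
contact_force: [-3.7, 0.2, 10.5]
opening: 0.0116
grip_force: 25.0
```

Emit:
move_arm(rows=[[0, 0, 1.5, 0, 0.43], [0, 0, 0, 0, 0.43], [0, 0, 0, 0, 0.43], [0, 0, 10, 0, 0.43], [0, 0, 35, 0, 0.43], [0, 0, 45, 0, 0.43], [0, 10, 35, -0.01, 0.2], [0, 40, 10, -0.015, 0.2], [0, 45, 0, -0.015, 0.2], [-1, 45, 0, -0.015, 0.2], [-1, 45, 0, -0.015, 0.2], [-1, 25, 0, -0.016, 0.2]])

```text
time: 8.25
tool_pos: [0.4806, 0.0126, 0.2402]
tool_rot: [-3.141, -0.001, -0.1]
contact_force: [-0.3, -0.3, 0.4]
opening: 0.0366
grip_force: 0.0
```

Emit:
move_arm(rows=[[0, 0, -30, 0, 0.2], [0, 0, -40, 0, 0.2], [0, 0, -40, 0, 0.2], [0, 0, -30, 0, 0.2], [0, 0, -15, 0, 0.2], [0, 0, -4, 0, 0.2], [0, 0, 0, 0, 0.2]])

```text
time: 8.95
tool_pos: [0.4812, 0.0096, 0.0806]
tool_rot: [3.142, 0.0, -0.101]
contact_force: [0.1, 0.0, 1.1]
opening: 0.0369
grip_force: 0.0
```

Emit:
move_arm(rows=[[0, 0, 0, 0, 1], [0, 0, 0, 0, 1], [0, 0, 0, 0, 1], [0, 0, 0, 0, 1], [0, 0, 10, 0, 1], [0, 0, 20, 0, 1], [0, 0, 35, 0, 1], [0, 0, 40, 0, 1], [0, 0, 40, 0, 1], [0, 0, 20, 0, 1], [0, 0, 0, 0, 1]])

```text
time: 10.05
tool_pos: [0.4825, 0.0095, 0.2488]
tool_rot: [3.141, -0.007, -0.101]
contact_force: [0.5, -0.2, -2.1]
opening: 0.0113
grip_force: 25.0
```

Emit:
move_arm(rows=[[0, -25, 0, 0.01, 1], [0, -40, 0, 0.015, 1], [0, -45, 0, 0.015, 1], [1, -45, 0, 0.015, 1], [1, -45, 0, 0.015, 1], [0, -40, 0, 0.016, 1], [0, -20, 0, 0, 1], [0, -5, 0, 0, 1], [0, 0, 0, 0, 1], [0, 0, 0, 0, 1]])

```text
time: 11.05
tool_pos: [0.4828, -0.2541, 0.2447]
tool_rot: [-3.14, 0.001, -0.014]
contact_force: [1.8, 0.4, -2.6]
opening: 0.0116
grip_force: 25.0
```

```bash
python3 -c "
from h import *
wshot('pics/w4.png')"
```

```text
11.05 [ 0.48278836 -0.25408628  0.24468789] [-3.14032272e+00  1.17372349e-03 -1.44885852e-02] 0.011642803013065674
```

View pics/w4.png

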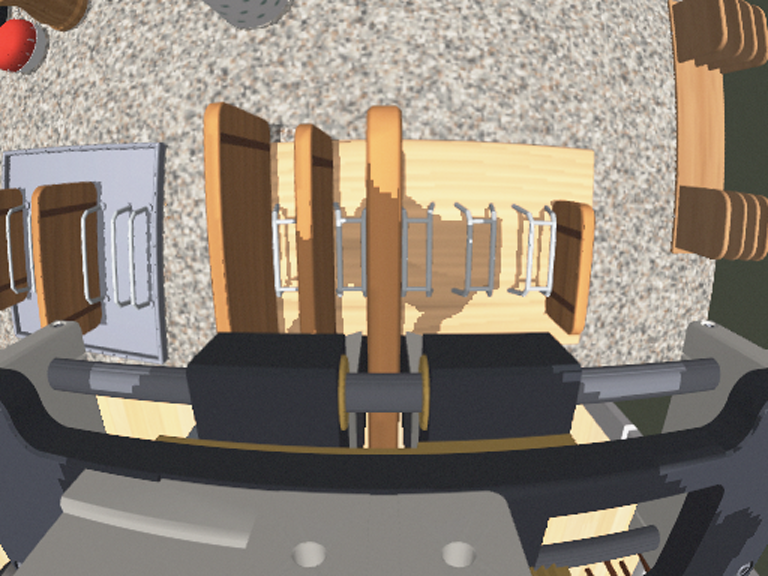

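Board_2 stands in its slot at column ~300. The held board_3, at column 385, is over the next slot, whose bars are at about 364 and 405. I'll lower it.

Emit:
move_arm(rows=[[0, -1.5, -30, 0, 1], [0, 0, -40, 0, 1], [0, 0, -35, 0, 1], [0, 0, -25, 0, 1], [0, 0, -13, 0, 1], [0, 0, -5, 0, 1], [0, 0, -3, 0, 1], [0, 0, 0, 0, 1]])

```text
time: 11.9
tool_pos: [0.4835, -0.2566, 0.0949]
tool_rot: [3.141, -0.001, -0.014]
contact_force: [-0.0, -0.5, -1.5]
opening: 0.0117
grip_force: 25.0
```

Emit:
move_arm(rows=[[0, 0, -2, 0, 1], [0, 0, -1, 0, 1], [0, 0, -1, 0, 1], [0, 0, 0, 0, 1]])

```text
time: 12.3
tool_pos: [0.4831, -0.2569, 0.0905]
tool_rot: [3.141, -0.0, -0.015]
contact_force: [0.5, 0.3, -1.7]
opening: 0.0117
grip_force: 25.0
```

Emit:
move_arm(rows=[[0, 0, -1, 0, 1], [0, 0, -1, 0, 1], [0, 0, -0.5, 0, 1], [0, 0, 0, 0, 1]])

```text
time: 12.7
tool_pos: [0.4832, -0.2572, 0.089]
tool_rot: [3.141, -0.001, -0.015]
contact_force: [-2.4, 1.6, 7.4]
opening: 0.012
grip_force: 25.0
```

Emit:
move_arm(rows=[[0, 0, 1.5, 0, 0.43], [0, 0, 0, 0, 0.43], [0, 0, 0, 0, 0.43], [0, 0, 10, 0, 0.43], [0, 0, 35, 0, 0.43], [0, 0, 45, 0, 0.43], [0, 10, 40, -0.01, 0.2], [0, 35, 18, -0.015, 0.2], [0, 45, 0, -0.015, 0.2], [1, 45, 0, -0.015, 0.2], [1, 45, 0, -0.015, 0.2], [1, 45, 0, -0.015, 0.2]])

```text
time: 13.9
tool_pos: [0.4858, -0.0302, 0.2382]
tool_rot: [3.141, -0.001, -0.101]
contact_force: [1.0, -0.3, 0.4]
opening: 0.0367
grip_force: 0.0
```

Emit:
move_arm(rows=[[1, 45, 0, 0, 0.2], [0, 40, 0, 0, 0.2], [0, 17, -25, 0, 0.2], [0, 0, -40, 0, 0.2], [0, 0, -45, 0, 0.2], [0, 0, -35, 0, 0.2], [0, 0, -18, 0, 0.2], [0, 0, -6, 0, 0.2], [0, 0, 0, 0, 0.2]])

```text
time: 14.8
tool_pos: [0.4871, 0.0701, 0.0684]
tool_rot: [3.141, 0.001, -0.1]
contact_force: [0.9, -0.5, 0.6]
opening: 0.0367
grip_force: 0.0
```

Emit:
move_arm(rows=[[0, 0, 0, 0, 1], [0, 0, 0, 0, 1], [0, 0, 0, 0, 1], [0, 0, 0, 0, 1], [0, 0, 10, 0, 1], [0, 0, 20, 0, 1], [0, 0, 35, 0, 1], [0, 0, 40, 0, 1], [0, 0, 40, 0, 1], [0, 0, 22, 0, 1], [0, -20, 0, 0.01, 1], [0, -40, 0, 0.015, 1]])

```text
time: 16.0
tool_pos: [0.4872, 0.0112, 0.237]
tool_rot: [-3.141, -0.003, -0.071]
contact_force: [0.5, -0.3, -1.2]
opening: 0.012
grip_force: 25.0
```

Emit:
move_arm(rows=[[0, -45, 0, 0.015, 1], [-1, -45, 0, 0.015, 1], [-1, -45, 0, 0.015, 1], [-1, -45, 0, 0.015, 1], [-1, -45, 0, 0, 1], [0, -45, 0, 0, 1], [0, -35, 0, 0, 1], [0, -13, 0, 0, 1], [0, -4, 0, 0, 1], [0, 0, 0, 0, 1], [0, 0, 0, 0, 1]])

```text
time: 17.1
tool_pos: [0.4832, -0.3104, 0.2356]
tool_rot: [-3.141, -0.0, -0.014]
contact_force: [-0.2, 0.3, -0.1]
opening: 0.0116
grip_force: 25.0
```

```bash
python3 -c "
from h import *
wshot('pics/w5.png')"
```

```text
17.1 [ 0.483205   -0.31038795  0.23564911] [-3.14118459e+00 -7.96168963e-06 -1.38471930e-02] 0.011646421315425958
```

View pics/w5.png

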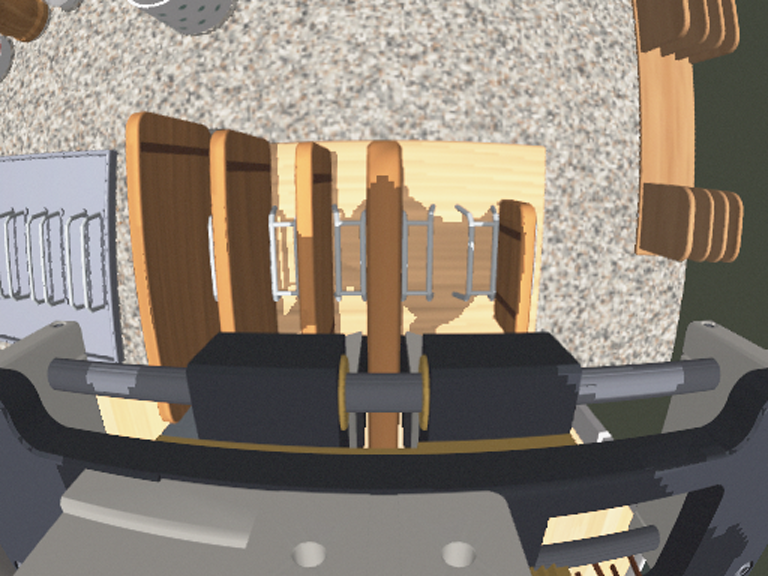

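Board_4 is held at column 385 over its slot, between bars at about 363 and 405. Boards 1, 2 and 3 stand to the left. I'll lower it.

Emit:
move_arm(rows=[[0, -1, -30, 0, 1], [0, 0, -40, 0, 1], [0, 0, -40, 0, 1], [0, 0, -25, 0, 1], [0, 0, -12, 0, 1], [0, 0, -5, 0, 1], [0, 0, -2, 0, 1], [0, 0, 0, 0, 1]])

```text
time: 17.95
tool_pos: [0.4838, -0.3132, 0.0826]
tool_rot: [3.14, -0.002, -0.015]
contact_force: [0.0, -0.8, 0.2]
opening: 0.0119
grip_force: 25.0
```

Emit:
move_arm(rows=[[0, 0, -1.5, 0, 1], [0, 0, -1, 0, 1], [0, 0, -1, 0, 1], [0, 0, 0, 0, 1]])

```text
time: 18.35
tool_pos: [0.483, -0.3129, 0.0779]
tool_rot: [3.141, -0.0, -0.015]
contact_force: [-0.1, -0.6, -1.2]
opening: 0.0119
grip_force: 25.0
```

Emit:
move_arm(rows=[[0, 0, -1, 0, 1], [0, 0, -1, 0, 1], [0, 0, 0, 0, 1]])

```text
time: 18.65
tool_pos: [0.4831, -0.3132, 0.0771]
tool_rot: [3.14, -0.001, -0.015]
contact_force: [-2.8, 0.8, 7.1]
opening: 0.0122
grip_force: 25.0
```

Emit:
move_arm(rows=[[0, 0, 1.5, 0, 0.43], [0, 0, 0, 0, 0.43], [0, 0, 0, 0, 0.43], [0, 0, 10, 0, 0.43], [0, 0, 35, 0, 0.43], [0, 0, 45, 0, 0.43], [0, 10, 45, -0.01, 0.2], [2, 37, 22, -0.015, 0.2], [2, 45, 0, -0.015, 0.2], [2, 45, 0, -0.015, 0.2], [2, 45, 0, -0.015, 0.2], [2, 45, 0, -0.015, 0.2]])

```text
time: 19.85
tool_pos: [0.4928, -0.0842, 0.2352]
tool_rot: [3.141, -0.001, -0.101]
contact_force: [0.5, 0.9, 0.4]
opening: 0.0368
grip_force: 0.0
```

Emit:
move_arm(rows=[[2, 45, 0, 0, 0.2], [2, 45, 0, 0, 0.2], [2, 45, 0, 0, 0.2], [2, 45, 0, 0, 0.2], [2, 45, 0, 0, 0.2], [2, 40, 0, 0, 0.2], [0, 15, -25, 0, 0.2], [0, 0, -45, 0, 0.2], [0, 0, -45, 0, 0.2], [0, 0, -40, 0, 0.2], [0, 0, -18, 0, 0.2], [0, 0, 0, 0, 0.2]])

```text
time: 21.05
tool_pos: [0.5032, 0.1937, 0.0591]
tool_rot: [3.14, 0.005, -0.1]
contact_force: [0.8, 0.7, 0.6]
opening: 0.037
grip_force: 0.0
```

Emit:
move_arm(rows=[[0, 0, 0, 0, 1], [0, 0, 0, 0, 1], [0, 0, 0, 0, 1], [0, 0, 0, 0, 1], [0, 0, 10, 0, 1], [0, 0, 20, 0, 1], [0, 0, 35, 0, 1], [0, 0, 40, 0, 1], [0, 0, 40, 0, 1], [0, 0, 25, 0, 1], [-1, -20, 0, 0.01, 1], [-2, -40, 0, 0.015, 1]])

```text
time: 22.25
tool_pos: [0.5023, 0.1353, 0.2331]
tool_rot: [-3.14, -0.003, -0.071]
contact_force: [1.2, -1.4, -1.1]
opening: 0.0116
grip_force: 25.0
```

Emit:
move_arm(rows=[[-2, -45, 0, 0.015, 1], [-2, -45, 0, 0.015, 1], [-2, -45, 0, 0.015, 1], [-2, -45, 0, 0.015, 1], [-2, -45, 0, 0, 1], [-2, -45, 0, 0, 1], [-2, -45, 0, 0, 1], [-2, -45, 0, 0, 1], [-2, -45, 0, 0, 1], [-2, -45, 0, 0, 1], [0, -35, 0, 0, 1], [0, -13, 0, 0, 1]])

```text
time: 23.45
tool_pos: [0.4811, -0.3671, 0.2315]
tool_rot: [3.141, 0.0, -0.018]
contact_force: [0.3, -0.3, -2.4]
opening: 0.0112
grip_force: 25.0
```

Emit:
move_arm(rows=[[0, -3, 0, 0, 1], [0, 0, 0, 0, 1], [0, 0, 0, 0, 1]])

```text
time: 23.75
tool_pos: [0.4823, -0.3653, 0.2318]
tool_rot: [-3.141, -0.0, -0.014]
contact_force: [-0.7, 0.8, -0.5]
opening: 0.0115
grip_force: 25.0
```

```bash
python3 -c "
from h import *
wshot('pics/w6.png')"
```

```text
23.75 [ 0.48234353 -0.3653107   0.23177609] [-3.14130042e+00 -1.72386423e-04 -1.37306738e-02] 0.011464241255385893
```

View pics/w6.png

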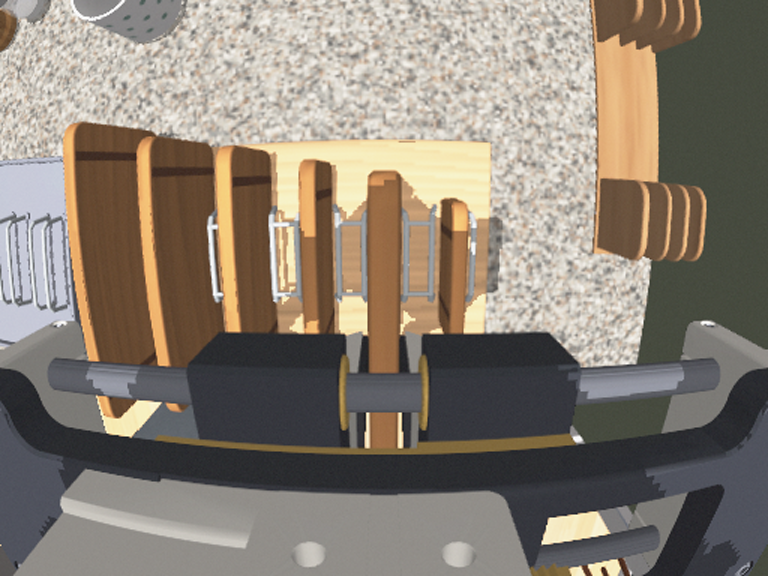

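Board_5 is held at column 385, between divider bars at about 365 and 405. The other four boards stand straight to its left, with the smallest to its right at ~457. I'll lower it.

Emit:
move_arm(rows=[[0, -1.5, -30, 0, 1], [0, 0, -40, 0, 1], [0, 0, -40, 0, 1], [0, 0, -28, 0, 1], [0, 0, -12, 0, 1], [0, 0, -5, 0, 1], [0, 0, -3, 0, 1], [0, 0, 0, 0, 1]])

```text
time: 24.6
tool_pos: [0.4827, -0.3687, 0.0746]
tool_rot: [3.14, -0.002, -0.015]
contact_force: [0.0, -0.3, -1.6]
opening: 0.0109
grip_force: 25.0
```

Emit:
move_arm(rows=[[0, 0, -1.5, 0, 1], [0, 0, -1, 0, 1], [0, 0, -0.5, 0, 1], [0, 0, 0, 0, 1]])

```text
time: 25.0
tool_pos: [0.4823, -0.3685, 0.0707]
tool_rot: [3.141, -0.001, -0.015]
contact_force: [0.5, 0.8, -0.4]
opening: 0.0113
grip_force: 25.0
```

Emit:
move_arm(rows=[[0, 0, -1, 0, 1], [0, 0, -1, 0, 1], [0, 0, -1, 0, 1], [0, 0, 0, 0, 1]])

```text
time: 25.4
tool_pos: [0.4825, -0.3697, 0.0705]
tool_rot: [3.138, -0.002, -0.015]
contact_force: [-4.6, 1.5, 17.1]
opening: 0.0116
grip_force: 25.1
```

Emit:
move_arm(rows=[[0, 0, 2, 0, 0.43], [0, 0, 0, 0, 0.43], [0, 0, 0, 0, 0.43], [0, 0, 10, 0, 0.43], [0, 0, 35, 0, 0.43], [0, 0, 45, 0, 0.43], [0, 0, 45, 0, 0.43], [0, 0, 40, 0, 0.43], [-20, 0, 40, 0, 0.43], [-30, 0, 40, 0, 0.43], [0, 0, 0, 0, 0.43], [0, 0, 0, 0, 0.43]])

```text
time: 26.6
tool_pos: [0.4319, -0.3686, 0.3258]
tool_rot: [3.139, -0.002, -0.016]
contact_force: [0.0, 0.5, -0.8]
opening: 0.026
grip_force: 0.0
```

```bash
python3 - <<'E'
from h import *
wshot('pics/w7.png')
a=vision.read_camera("scene")[100:260,260:430,::-1];b=vision.read_camera("side")[90:250,230:400,::-1]
cv2.imwrite("pics/f.png",cv2.resize(np.hstack([a,b]),None,fx=2.3,fy=2.3,interpolation=cv2.INTER_CUBIC))
E
```

```text
26.6 [ 0.43185317 -0.36862516  0.3258404 ] [ 3.13944350e+00 -2.02572517e-03 -1.60944444e-02] 0.025970919131126258
```

View pics/f.png

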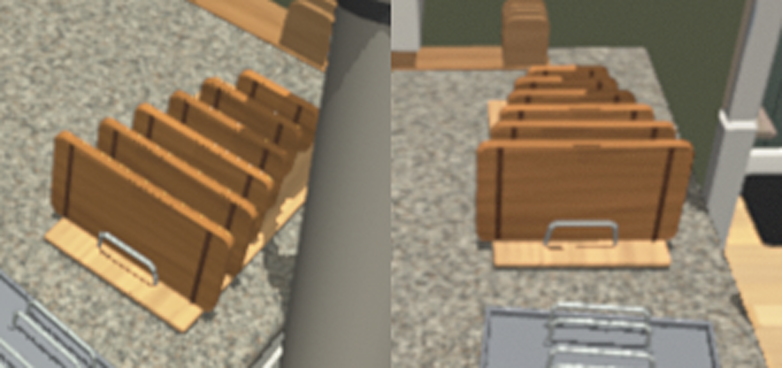

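View pics/w7.png

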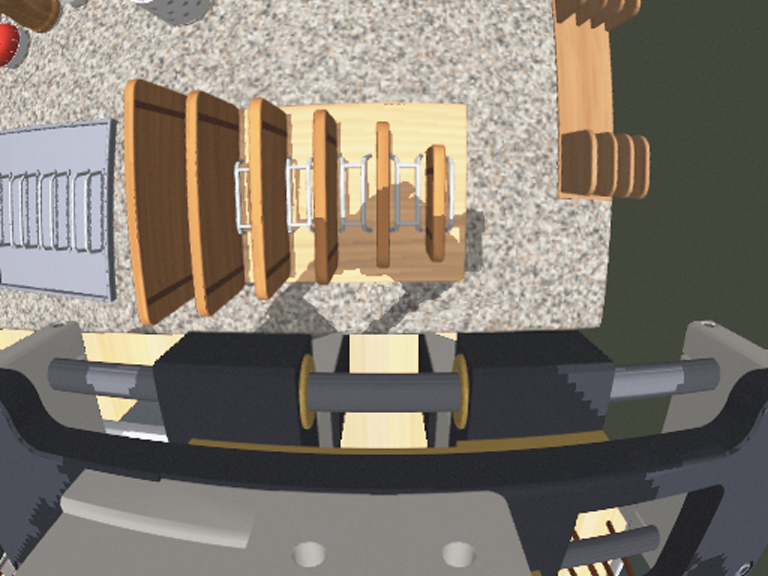

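All six boards stand upright and step down evenly along the rack, each centred across it at about row 195-205. The robot is clear of everything.

```bash
python3 -c "
from cell import workorder
print(workorder.hand_in())"
```

```text
the job is handed in; nothing more can be done
None
```

The four washed boards are in the rack, one to a slot and lowered onto the base, so all six step down evenly from largest to smallest; the job is handed in, at about 27 s on the robot's clock.

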